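# Sweep up the broken crucible and lock the scraper away

### The job

A porcelain crucible has broken on the steel sweeping shelf. Take the scraper block out of its rack and with it sweep all four shards off the open end of the shelf's deck into the catch trough, never touching the shards with the gripper; then set the scraper back down flat in its rack pocket and swing the keeper bar over it, fully home past its spring detent. Leave the beaker and the amber bottle standing where they are.

Things in the scene. Friction and masses are not known exactly. Their poses are not given: they have to be found in the camera images.
- shelf: Fixed white sweeping shelf, 312 x 168 mm. Steel deck x -100 to +100, y -78 to +78 mm, top 50 mm above the bench. White walls 6 mm thick rise 16 mm above the deck along both sides and across its closed end (x = -100, robot's side). At x = +100 mm the deck ends openly over a catch trough. Origin on the bench under the deck's middle; x along the deck to the trough, z up.
- shelf_lip (a point): Middle of the deck's open edge, level with its top (shelf x = 100, z = 50 mm); axes as the shelf's. Beyond it, shelf x = 100 to 199 mm, lies the catch trough, 156 mm wide, floor 6 mm above the bench, end wall 50 mm high.
- rack: Fixed aluminium scraper rack, base plate 150 x 172 x 8 mm with an open-topped pocket for the scraper, 46 mm (x) by 152 mm (y) inside, centred on the origin; pocket walls 5 mm thick, 14 mm high above the plate. Origin on the bench under the pocket's centre; y along the pocket, x roughly away from the robot, z up. The keeper's hinge post is on the robot's side.
- keeper_hinge (a point): On the keeper bar's vertical hinge axis, rack x = -45, y = 45 mm, 46 mm above the bench (mid-height of the bar); axes as the rack's. Across the pocket, at rack x = 32 to 58, y = 27 to 77 mm, is the dark catch block with the spring ball, 30 mm high; its stop lug (low-y end) reaches 44 mm.
- keeper_knob (a point): Centre of the aluminium upright cylindrical knob on the keeper bar, 110 mm from the hinge axis: diameter 18 mm, from 52 to 90 mm above the bench, this point at 71 mm. x points along the bar away from the hinge.
- keeper (a joint): Angle (rad) of the steel keeper bar, 125 mm long, 16 wide, 40 to 52 mm above the bench. 0 = home on its stop, bar along rack +x over one end of the stored scraper, beside its handle. Grows to 1.75 as it opens counter-clockwise from above, to rack +y. Stays where left (0.5 N at the knob moves it). From 0.15 to 0.07 a spring ball resists with 4 to 7 N at the knob, then snaps it home.
- scraper: The loose scraper, 0.15 to 0.3 kg: a grey plastic block 34 mm (x) by 140 mm (y) by 26 mm high, with a pale wooden upright handle on the middle of its top, 22 mm (x) by 40 mm (y), from 26 to 72 mm above the underside. Either long face can sweep. Starts in the rack pocket. Origin at the centre of its underside; y along the block, z up.
- shard0: White porcelain shard, about 30 x 25 mm across and 8 mm thick, 14 g, lying flat on the shelf's deck at the start. Origin at the centre of its underside, z up, x and y level.
- shard1: White porcelain shard, about 31 x 27 mm across and 8 mm thick, 14 g, lying flat on the shelf's deck at the start. Origin at the centre of its underside, z up, x and y level.
- shard2: White porcelain shard, about 32 x 26 mm across and 8 mm thick, 14 g, lying flat on the shelf's deck at the start. Origin at the centre of its underside, z up, x and y level.
- shard3: White porcelain shard, about 28 x 27 mm across and 8 mm thick, 14 g, lying flat on the shelf's deck at the start. Origin at the centre of its underside, z up, x and y level.
- beaker: Bystander: glass beaker, 60 mm diameter, 85 mm high, between the shelf and the rack. Origin at the centre of its underside.
- bottle: Bystander: amber glass bottle with a black cap, 72 mm diameter, 160 mm high, behind the beaker. Origin at the centre of its underside.
Not all that is in view belongs to the job. Of the things shaped like the scraper, the grey one is meant.

How it is judged:
By the outcome, as a careful person would: the job done as asked, in the order asked, and still so for the second after the job is handed in, with the robot touching nothing.
It also fails if it takes over 67 s, if anything falls off the work surface, if the arm or the gripper's body presses on something with over 40 N, if the wrist force passes 120 N, or if a joint passes its speed limit or range.

### The arm

A 6-joint arm with a two-finger parallel gripper is mounted at the origin on the work surface. World frame = base frame: x ahead of the robot, y to its left, z up, the work surface at z = 0. Lengths are in mm, angles in rad, forces in N, time in s.
With the tool pointing down it reaches from about 350 to 975 mm from the base axis. Payload 7.1 kg.
Tool frame: the origin (TCP) lies midway between the tips of the shut fingers; the grasp point (between the pads) lies 19 mm behind it (ctrl.grasp_offset is the distance from the TCP to the grasp point, in mm); z points along the fingers, y is the line along which they close (so a half turn about z gives the same grasp; the last joint's range is limited). The gripper opens to 88 mm and grips with 3 to 60 N. Pads are 20 mm wide; open, the fingers measure 115 mm over their backs; the gripper's body (75 mm by 178 mm) begins 61 mm behind the grasp point.
Start: joints at [-0.019, 0.423, 1.63, -0, 1.089, -0.019], TCP at [624.984, 0.026, 222.675] pointing down, gripper open.
Joint ranges: [-3, 3], [-0.9, 2.11], [0.09, 2.58], [-1.31, 4.45], [0.11, 2.69], [-2.54, 2.54]. Speed limits (rad/s): [2.39, 2.39, 3.01, 3.14, 3.14, 3.14].

### API

Orientations are given as a rotation vector (axis times angle).
In Python, from workcell import ctrl gives the robot as it stands. The module is installed in compiled form; this text tells all that it offers.
- The arm moves only by the tool servo_tool, never from a script. Its argument "rows" is a list of rows, each a list of 7 numbers: the turn, a rotation vector about the tool's x, y, z as a fraction of full scale, then the shift along the tool's x, y, z as a fraction of full scale, then the finger opening in mm, from 0 to 87.8. A call has 1 to 10 rows; each row is the pose to reach, as a shift and turn from the pose commanded when the call began, along the tool's axes at that moment; what a row does not reach only later rows make up. Full scale, the value 1, is 20 cm for a shift and 1.5 rad for a turn. A row lasts 1/8 s, in which the tool goes at most 62.5 mm and 10.7 degrees, less where a joint would pass 70% of its speed; a pose out of reach is approached as far as the arm can. A call with a number of a shift or a turn outside -1 to 1 is refused whole. A call with a gripper value outside its range is refused whole. The fingers move at their own pace and stop on an object; the grip force is fixed at half the most. Time passes only in rows, so rows that repeat a pose let the fingers close. It gives the time, the measured TCP pose, the force, the opening and the grip force at its end, in the units of the state.
- ctrl.get_obs(): the state, without advancing time (a new reading comes with each control period).
- ctrl.get_image(name): name is "scene" or "side" or "wrist"; returns (picture, depth): 384x512x3 uint8, red, green, blue; 384x512 float32, mm along the optical axis (not along the pixel's ray), 0 where there is no reading.
- ctrl.camera_info(name): a dict with "intrinsics" (3x3 intrinsics, pixels), "k1" (the pictures are not rectified: a ray, as slopes to the right and down, at radius r is drawn at 1 + k1 r^2 times it, then the intrinsics apply), "R" (3x3) and "t" (3): a world point X has camera coordinates R X + t. Camera axes: x right, y down, z forward; pixel columns grow to the right and rows downward; lengths in mm; the calibration is good to about 2 mm. A picture is of the moment at which its call begins: read the wrist's pose just before it. camera_info takes no time and is no camera call; for the wrist camera it gives the pose at the moment of the call.
- ctrl.close_job(): hands the job in; it is judged then, once.
The state is a dict: "t": time; "qpos": joint angles; "qvel": joint speeds; "joint_torque": joint torques, N m; "ee_pos": TCP position; "orientation": TCP orientation; "ft_force": force on the tool from outside, world axes, zero at the start; "moment": the same for the moment, N m; "width": finger opening in mm; "grasp_force": force on a finger pad.
Only numpy, scipy, OpenCV 4.12 (cv2) and the standard library are available. Lean on these libraries where they do the work, as an engineer would, in place of code of your own. Each camera call takes 0.05 s, during which the arm holds its last target. There are 200 camera calls.

## Working session

There is one attempt and no reset: what is moved stays moved. The work goes in short steps, Python scripts to look and compute and a tool call to move; the robot and the scene stay as the last step left them, time stands still between calls to the robot, and variables do not carry over. Pictures are saved under pics/ and viewed, at most 10 in all, crops included, and the job is handed in when it is done.

Besides the shell and the picture viewer there is one more tool, called after "Request:" by a JSON object that holds its "method" and its "body". servo_tool: Moves the arm, as the interface text tells. Its arguments: {"type":"object","properties":{"rows":{"type":"array","items":{"type":"array","items":{"type":"number"}}}},"required":["rows"]}

```bash
mkdir -p pics; cat > h.py <<'E'
import numpy as np, cv2
from workcell import ctrl
def rays(name,ci,uv):
    K=np.array(ci["intrinsics"]);k=ci["k1"]
    uv=np.atleast_2d(uv).astype(float)
    d=np.c_[(uv[:,0]-K[0,2])/K[0,0],(uv[:,1]-K[1,2])/K[1,1]]
    return cv2.undistortPoints(uv.reshape(-1,1,2),K,np.array([k,0,0,0,0.])).reshape(-1,2)
def cloud(dep,ci):
    h,w=dep.shape
    u,v=np.meshgrid(np.arange(w),np.arange(h))
    r=rays('',ci,np.c_[u.ravel(),v.ravel()])
    P=np.c_[r,np.ones(len(r))]*dep.ravel()[:,None]
    R=np.array(ci["R"]);t=np.array(ci["t"])
    X=((P-t)@R).reshape(h,w,3); X[dep==0]=np.nan
    return X
def grab(name,tag):
    ci=ctrl.camera_info(name); im,d=ctrl.get_image(name)
    cv2.imwrite(f"pics/{tag}.png",im[:,:,::-1]); X=cloud(d,ci)
    np.savez(f"{tag}.npz",im=im,X=X); return im,X,ci
E
python3 - <<'E'
from h import *
for n in("scene","side","wrist"):
    im,X,ci=grab(n,n+"0"); print(n,ci["k1"],np.round(-np.array(ci["R"]).T@ci["t"]))
a=cv2.imread("pics/scene0.png");b=cv2.imread("pics/side0.png")
cv2.imwrite("pics/both.png",cv2.resize(np.vstack([a,b]),(400,600)) if 0 else np.hstack([a,b])[:, :])
print(ctrl.get_obs())
E
```

```text
scene 0.028534264335627602 [1050.  -94.  947.]
side -0.004733638900776323 [ 231. -579.  743.]
wrist -0.08977722999067916 [624.  69. 385.]
{'t': 0.15, 'qpos': array([-1.90221419e-02,  4.23657035e-01,  1.63046692e+00,  2.13094624e-05,
        1.08858850e+00, -1.89690020e-02]), 'qvel': array([-0.00184925, -0.0036181 , -0.00169637, -0.00098314,  0.00076142,
        0.00058518]), 'joint_torque': array([ 9.52650989e-04, -5.44981134e+01, -2.73919362e+01,  6.45430083e-02,
        2.04369903e-02, -3.19723256e-05]), 'ee_pos': array([6.24595328e+02, 2.54260844e-02, 2.22104106e+02]), 'orientation': array([-2.22093161e+00, -2.22079162e+00,  1.19826735e-03]), 'ft_force': array([ 0.00281837,  0.50309485, -0.34679404]), 'moment': array([ 0.07121389, -0.0137395 , -0.0069438 ]), 'grasp_force': 0.0, 'width': 87.74404065207055}
```

View pics/scene0.png

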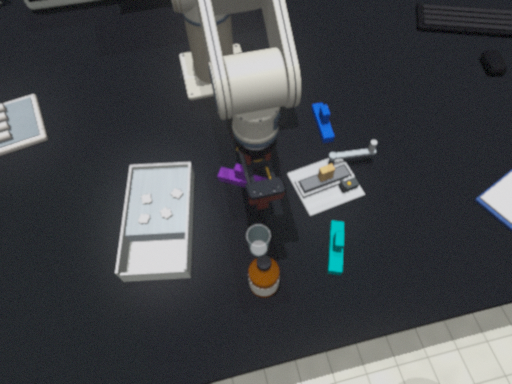

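View pics/side0.png

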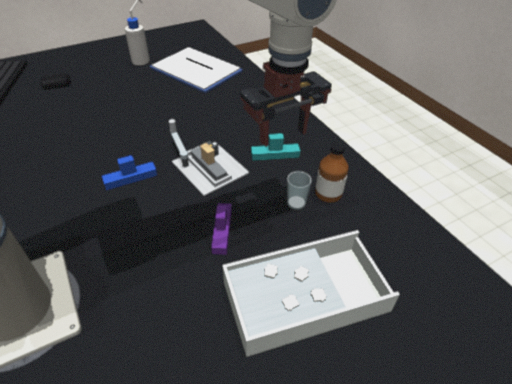

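The scene picture shows the shelf at (157,220) and the rack at (326,183), with the keeper open to its knob at (374,146). Things that could be taken for the scraper (scene pixels): grey in the rack (325,180), purple (237,177), blue (323,121), teal (337,246). I choose the grey one with the wooden handle at (327,171), and check it in a close crop.

```bash
python3 - <<'E'
from h import *
a=np.load("scene0.npz");b=np.load("side0.npz")
A=cv2.resize(a["im"][130:220,275:385],None,fx=3.6,fy=3.6,interpolation=cv2.INTER_CUBIC)
B=cv2.resize(b["im"][110:200,160:260],None,fx=3.6,fy=3.6,interpolation=cv2.INTER_CUBIC)
h=min(A.shape[0],B.shape[0]); cv2.imwrite("pics/crop1.png",np.hstack([A[:h],B[:h]])[:,:,::-1])
for n,c in(("scene",a),("side",b)):
    X=c["X"];im=c["im"].astype(int)
    pts={"scene":dict(bench=(280,330),block=(312,183),handle=(327,168),knob=(374,143),post=(333,155),deck=(160,225),shard=(147,199),beaker=(258,240),bottle=(264,264)),
     "side":dict(block=(210,170),handle=(207,148),knob=(172,125),deck=(300,300),beaker=(298,190),bottle=(332,175))}[n]
    for k,(u,v) in pts.items(): print(n,k,np.round(X[v,u],1))
E
```

```text
scene bench [ 8.878e+02 -1.130e+01 -7.000e-01]
scene block [538.  177.1  35.3]
scene handle [526.9 218.   78.6]
scene knob [488.  365.6  91.2]
scene post [473.9 257.9  53.5]
scene deck [ 569.9 -246.2   48.6]
scene shard [ 488.8 -269.4   56.1]
scene beaker [654.3  -6.8   4.1]
scene bottle [776.9 -22.1 160.2]
side block [516.  177.6  32.6]
side handle [526.2 212.4  80.5]
side knob [480.  359.   79.8]
side deck [ 508.  -275.7   50. ]
side beaker [658.3 -34.8  74.7]
side bottle [748.2 -46.4  95.1]
```

View pics/crop1.png

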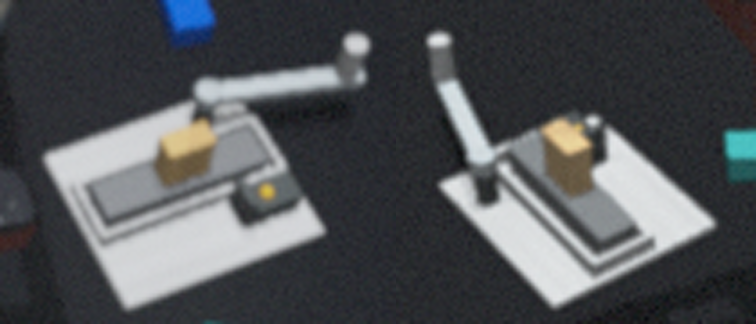

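The crop shows the grey block with its pale wooden handle lying in the rack pocket, keeper open. The choice stands. Now the fits.

```bash
cat > fit.py <<'E'
from h import *
def sel(c,lo,hi,zlo,zhi):
    X=c["X"]; m=(X[...,0]>lo[0])&(X[...,0]<hi[0])&(X[...,1]>lo[1])&(X[...,1]<hi[1])&(X[...,2]>zlo)&(X[...,2]<zhi)
    return m
def rect(p):
    p=np.asarray(p,np.float32)[:,:2]
    (cx,cy),(w,h),a=cv2.minAreaRect(p); return np.round([cx,cy,w,h,a],1)
E
python3 - <<'E'
from fit import *
import sys
for n in("scene","side"):
    c=np.load(n+"0.npz");X=c["X"];hsv=cv2.cvtColor(c["im"],cv2.COLOR_RGB2HSV)
    g=hsv.astype(int)
    for nm,lo,hi,z0,z1,f in [
     ("blocktop",(440,120),(640,320),30,39,(g[...,2]<150)&(g[...,1]<60)),
     ("handletop",(470,170),(590,270),75,86,g[...,1]>60),
     ("plate",(400,90),(680,360),4,13,g[...,2]>150),
     ("bar",(400,240),(600,400),47,58,g[...,2]>110),
     ("knobtop",(400,300),(600,420),84,98,g[...,2]>0),
     ("wall",(380,-420),(820,-120),61,72,g[...,2]>120),
     ("beaker",(600,-120),(720,60),76,92,g[...,2]>0),
     ("bottle",(690,-120),(850,60),145,170,g[...,2]>0)]:
        m=sel(c,lo,hi,z0,z1)&f
        if m.sum()<5: print(n,nm,m.sum());continue
        p=X[m]; print(n,nm,m.sum(),rect(p),"med",np.round(np.median(p,0),1),"mean",np.round(p.mean(0),1))
    m=(sel(c,(420,-360),(660,-160),53.5,62)&(g[...,2]>150)).astype(np.uint8)
    k,l,s,_=cv2.connectedComponentsWithStats(m)
    for i in range(1,k):
        if s[i,4]>12: print(n,"shard",s[i,4],np.round(np.median(X[l==i],0),1),rect(X[l==i]))
E
```

```text
Traceback (most recent call last):
  File "fit.py", line 7, in rect
    (cx,cy),(w,h),a=cv2.minAreaRect(p); return np.round([cx,cy,w,h,a],1)
                    ~~~~~~~~~~~~~~~^^^
cv2.error: OpenCV(4.12.0) /io/opencv/modules/imgproc/src/convhull.cpp:143: error: (-215:Assertion failed) total >= 0 && (depth == CV_32F || depth == CV_32S) in function 'convexHull'
```

```bash
sed -i 's/p=np.asarray(p,np.float32)\[:,:2\]/p=np.ascontiguousarray(np.asarray(p)[:,:2],np.float32)/' fit.py
cat > run.py <<'E'
from fit import *
for n in("scene","side"):
    c=np.load(n+"0.npz");X=c["X"];hsv=cv2.cvtColor(c["im"],cv2.COLOR_RGB2HSV)
    g=hsv.astype(int)
    for nm,lo,hi,z0,z1,f in [
     ("blocktop",(440,120),(640,320),30,39,(g[...,2]<150)&(g[...,1]<60)),
     ("handletop",(470,170),(590,270),75,86,g[...,1]>60),
     ("plate",(400,90),(680,360),4,13,g[...,2]>150),
     ("bar",(400,240),(600,400),47,58,g[...,2]>110),
     ("knobtop",(400,300),(600,420),84,98,g[...,2]>0),
     ("wall",(380,-420),(820,-120),61,72,g[...,2]>120),
     ("beaker",(600,-120),(720,60),76,92,g[...,2]>0),
     ("bottle",(690,-120),(850,60),145,170,g[...,2]>0)]:
        m=sel(c,lo,hi,z0,z1)&f
        if m.sum()<5: print(n,nm,m.sum());continue
        p=X[m]; print(n,nm,m.sum(),rect(p),"med",np.round(np.median(p,0),1),"mean",np.round(p.mean(0),1))
    m=(sel(c,(420,-360),(660,-160),53.5,62)&(g[...,2]>150)).astype(np.uint8)
    k,l,s,_=cv2.connectedComponentsWithStats(m)
    for i in range(1,k):
        if s[i,4]>12: print(n,"shard",s[i,4],np.round(np.median(X[l==i],0),1),rect(X[l==i]))
E
python3 run.py
```

```text
scene blocktop 245 [528.3 223.6 105.  152.8   3.2] med [540.5 240.3  32.6] mean [539.6 230.6  32.9]
scene handletop 99 [529.  218.   22.5  40.1  12.4] med [529.9 217.   79.2] mean [529.6 216.9  79.1]
scene plate 1307 [533.1 221.  151.3 172.4   9.1] med [573.  202.1   7.3] mean [552.2 206.2   7.4]
scene bar 228 [480.1 313.4 136.1  19.8  85.2] med [480.4 305.5  51.3] mean [479.9 306.7  51.3]
scene knobtop 31 [482.2 366.7  16.   16.5   1.4] med [483.5 365.6  89.7] mean [483.2 365.5  89.6]
scene wall 728 [ 540.7 -250.6  171.   312.5   79.1] med [ 527.5 -234.8   64.8] mean [ 527.  -249.8   64.8]
scene beaker 138 [676.4 -10.3  57.2  58.2  71.5] med [673.   -8.6  82.8] mean [675.   -9.1  82.1]
scene bottle 198 [772.1 -21.1  31.2  31.7  32.1] med [773.7 -21.4 159.1] mean [773.2 -21.5 158.5]
scene shard 86 [ 491.7 -190.3   57. ] [ 491.5 -190.4   30.8   26.    58.6]
scene shard 88 [ 487.8 -272.2   56.5] [ 486.5 -272.9   30.9   25.     5.4]
scene shard 93 [ 542.8 -225.6   57.2] [ 543.8 -225.5   31.4   27.8   19.4]
scene shard 89 [ 544.9 -285.6   57.2] [ 544.1 -285.9   27.5   27.2   60.5]
side b
[... 380 characters left out ...]
3]
side knobtop 25 [481.6 363.6  17.6  14.9  69.4] med [480.7 362.1  89.4] mean [481.1 362.4  89.2]
side wall 1417 [ 541.6 -251.5  171.4  311.8   79.3] med [ 506.7 -259.9   65.7] mean [ 513.5 -254.2   65.5]
side beaker 179 [673.2 -13.   59.1  57.1  59.2] med [674.1 -12.7  82.5] mean [674.  -12.9  82.2]
side bottle 150 [769.7 -23.3  32.6  31.7  88.4] med [765.1 -28.  159.8] mean [766.  -26.9 157.6]
side shard 147 [ 489.  -193.3   58. ] [ 489.5 -192.    30.    30.    40.6]
side shard 157 [ 540.8 -229.    58. ] [ 541.  -228.7   34.2   27.2    9.6]
side shard 160 [ 542.9 -286.1   57.9] [ 543.2 -285.6   27.2   30.9   58.1]
side shard 177 [ 485.  -274.9   58.1] [ 485.8 -273.6   29.5   25.9    7. ]
```

Request:
{"method": "servo_tool", "body": {"rows": [[0,0,-0.11,0.375,-0.24,0,87.8],[0,0,-0.11,0.75,-0.485,0,60],[0,0,-0.11,0.75,-0.485,0,60],[0,0,-0.11,0.75,-0.485,0,60],[0,0,-0.11,0.75,-0.485,0,60]]}}

```text
t: 0.78
ee_pos: [528.2, 150.0, 222.7]
orientation: [2.03, 2.397, 0.0]
ft_force: [-0.3, 0.8, 0.5]
width: 60.4
grasp_force: 0.0
```

```bash
python3 - <<'E'
from h import *
o=ctrl.get_obs(); im,X,ci=grab("wrist","w1"); print(np.round(ci["R"],3),np.round(-np.array(ci["R"]).T@ci["t"]),o["ee_pos"],o["t"])
E
```

```text
[[ 0.986  0.166  0.   ]
 [ 0.16  -0.953  0.256]
 [ 0.043 -0.253 -0.967]] [516. 218. 385.] [528.23785014 149.98085587 222.74153674] 0.775
```

View pics/w1.png

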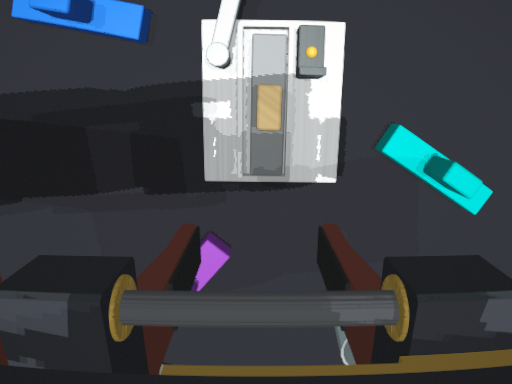

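The wrist view shows the plate (205-345, 20-180), the pocket with the grey block, handle top at (268,107), hinge at (217,52) and ball at (311,52).

```bash
python3 - <<'E'
from fit import *
c=np.load("w1.npz");X=c["X"];g=cv2.cvtColor(c["im"],cv2.COLOR_RGB2HSV).astype(int)
for nm,lo,hi,z0,z1,f in [
 ("handletop",(470,170),(590,270),77,84,g[...,1]>60),
 ("blocktop",(490,130),(570,300),31,37,(g[...,2]<165)),
 ("walltop",(480,125),(575,310),19,25,g[...,2]>0),
 ("plate",(400,90),(680,360),5,11,g[...,2]>150),
 ("bar",(440,240),(530,400),48,56,g[...,2]>90)]:
    m=sel(c,lo,hi,z0,z1)&f&(np.arange(384)[:,None]<200)
    m=cv2.morphologyEx(m.astype(np.uint8),cv2.MORPH_OPEN,np.ones((2,2)))>0
    p=X[m]; print(nm,m.sum(),rect(p),"med",np.round(np.median(p,0),1))
E
```

```text
handletop 1113 [531.  214.5  23.9  41.3  16.5] med [nan nan nan]
blocktop 2208 [529.2 218.1  44.7 152.5   2.4] med [nan nan nan]
walltop 2146 [524.3 217.8  58.2 168.8   9. ] med [nan nan nan]
plate 12150 [532.8 219.  151.2 174.4   8.8] med [nan nan nan]
bar 1296 [472.6 281.4  72.3  12.9  79.5] med [nan nan nan]
```

```bash
python3 - <<'E'
from fit import *
c=np.load("w1.npz");X=c["X"];g=cv2.cvtColor(c["im"],cv2.COLOR_RGB2HSV).astype(int)
a=np.radians(8.8);R=np.array([[np.cos(a),np.sin(a)],[-np.sin(a),np.cos(a)]])
L=(X[...,:2]-[532.5,219.5])@R.T; z=X[...,2]; row=np.arange(384)[:,None]<200
def pr(nm,m):
    m=m&row&np.isfinite(z); q=L[m]; print(nm,m.sum(),np.round(np.percentile(q,[1,3,50,97,99],axis=0).T,1),np.round(np.median(z[m]),1))
    return m
m=pr("handle",(z>77)&(z<84)&(g[...,1]>60)&(abs(L[...,0])<40)&(abs(L[...,1])<50))
e=cv2.erode(m.astype(np.uint8),np.ones((3,3)))>0; print(rect(X[e]),X[e].mean(0).round(1))
for s in (-60,-45,-30,30,45,60):
    b=(abs(L[...,1]-s)<5)&(abs(L[...,0])<35)&row&np.isfinite(z)
    h=[ (round(float(x)),int(np.median(z[b&(abs(L[...,0]-x)<1)]))) for x in range(-32,33,2) if (b&(abs(L[...,0]-x)<1)).any()]
    print(s,h)
b=(abs(L[...,0]+4)<8)&row&np.isfinite(z)
print([(y,int(np.median(z[b&(abs(L[...,1]-y)<1)]))) for y in list(range(-86,-60,2))+list(range(60,88,2)) if (b&(abs(L[...,1]-y)<1)).any()])
E
```

```text
handle 1115 [[-17.7 -17.4  -7.3   2.7   3.2]
 [-21.8 -20.8  -1.8  16.   16.8]] 80.3
[525.6 216.2  19.6  37.7   7.9] [525.5 216.6  80.4]
-60 [(-32, 8), (-30, 8), (-28, 8), (-26, 8), (-24, 34), (-22, 34), (-20, 34), (-18, 34), (-16, 34), (-14, 34), (-12, 34), (-10, 34), (-8, 34), (-6, 34), (-4, 34), (-2, 34), (0, 34), (2, 34), (4, 34), (6, 34), (8, 34), (10, 20), (12, 9), (14, 22), (16, 22), (18, 21), (20, 8), (22, 8), (24, 8), (26, 8), (28, 8), (30, 8), (32, 8)]
-45 [(-32, 8), (-30, 8), (-28, 8), (-26, 8), (-24, 33), (-22, 34), (-20, 34), (-18, 34), (-16, 34), (-14, 34), (-12, 34), (-10, 34), (-8, 34), (-6, 34), (-4, 34), (-2, 34), (0, 34), (2, 34), (4, 34), (6, 34), (8, 34), (12, 9), (14, 22), (16, 22), (18, 22), (20, 8), (22, 8), (24, 8), (26, 8), (28, 8), (30, 8), (32, 8)]
-30 [(-32, 8), (-30, 8), (-28, 8), (-26, 8), (-24, 33), (-22, 34), (-20, 34), (-18, 34), (-16, 34), (-14, 34), (-12, 34), (-10, 34), (-8, 34), (-6, 33), (-4, 34), (-2, 34), (0, 34), (2, 34), (4, 34), (6, 34), (8, 34), (10, 33), (12, 9), (14, 22), (16, 22), (18, 22), (20, 8), (22, 8), (24, 8), (26, 8), (28, 8), (3
[... 556 characters left out ...]
), (8, 34), (10, 33), (12, 9), (14, 20), (16, 22), (18, 22), (20, 8), (22, 27), (24, 30), (26, 30), (28, 30), (30, 30), (32, 31)]
60 [(-32, 8), (-30, 8), (-28, 8), (-26, 8), (-24, 31), (-22, 34), (-20, 34), (-18, 34), (-16, 34), (-14, 34), (-12, 34), (-10, 34), (-8, 34), (-6, 34), (-4, 34), (-2, 34), (0, 34), (2, 34), (4, 34), (6, 34), (8, 34), (10, 33), (12, 11), (14, 22), (16, 22), (18, 8), (20, 8), (22, 25), (24, 30), (26, 30), (28, 30), (30, 30), (32, 30)]
[(-86, 1), (-84, 8), (-80, 22), (-78, 22), (-76, 22), (-72, 32), (-70, 34), (-68, 34), (-66, 34), (-64, 34), (-62, 34), (60, 34), (62, 34), (64, 34), (66, 34), (68, 33), (72, 8), (74, 8), (76, 9), (78, 22), (80, 22), (82, 22), (86, 8)]
```

Request:
{"method": "servo_tool", "body": {"rows": [[0,0,0.007,0.2,0.03,0.1,60],[0,0,0.007,0.33,0.042,0.3,60],[0,0,0.007,0.33,0.042,0.5,60],[0,0,0.007,0.33,0.042,0.7,60],[0,0,0.007,0.33,0.042,0.85,60],[0,0,0.007,0.33,0.042,0.913,60],[0,0,0.007,0.33,0.042,0.913,60],[0,0,0.007,0.33,0.042,0.913,15],[0,0,0.007,0.33,0.042,0.913,15],[0,0,0.007,0.33,0.042,0.913,15]]}}

```text
t: 2.08
ee_pos: [525.9, 216.7, 40.9]
orientation: [2.043, 2.386, 0.002]
ft_force: [-0.1, 0.8, 0.9]
width: 33.5
grasp_force: 0.0
```

Request:
{"method": "servo_tool", "body": {"rows": [[0,0,0,0,0,0,10],[0,0,0,0,0,0,10],[0,0,0,0,0,-0.05,10],[0,0,0,0,0,-0.15,10],[0,0,0,0,0,-0.3,10],[0,0,0,0,0,-0.5,10],[0,0,0,0,0,-0.7,10],[0,0,0,0,0,-0.7,10]]}}

```text
t: 3.08
ee_pos: [527.1, 217.2, 183.3]
orientation: [2.042, 2.384, 0.008]
ft_force: [0.1, 0.7, -2.9]
width: 22.1
grasp_force: 30.0
```

Request:
{"method": "servo_tool", "body": {"rows": [[0,0,0.05,-0.2,-0.08,0,10],[0,0,0.12,-0.45,-0.18,0,10],[0,0,0.19,-0.7,-0.28,0,10],[0,0,0.229,-0.89,-0.36,0,10],[0,0,0.229,-0.89,-0.36,0,10]]}}

```text
t: 3.7
ee_pos: [479.6, 27.4, 178.6]
orientation: [-2.423, -1.996, 0.005]
ft_force: [-0.4, 0.0, -2.4]
width: 21.7
grasp_force: 30.0
```

Request:
{"method": "servo_tool", "body": {"rows": [[0,0,0,-0.25,-0.01,0,10],[0,0,0,-0.5,-0.01,0,10],[0,0,0,-0.75,-0.02,0,10],[0,0,0,-0.97,-0.02,0,10],[0,0,0,-0.97,-0.02,0,10],[0,0,0,-0.97,-0.02,0,10]]}}

```text
t: 4.45
ee_pos: [441.1, -159.4, 179.3]
orientation: [-2.42, -2.001, 0.001]
ft_force: [0.2, 0.8, -2.9]
width: 22.1
grasp_force: 30.0
```

Request:
{"method": "servo_tool", "body": {"rows": [[0,0,0,-0.2,0.003,0,10],[0,0,0,-0.356,0.003,0.05,10],[0,0,0,-0.356,0.003,0.15,10],[0,0,0,-0.356,0.003,0.3,10],[0,0,0,-0.356,0.003,0.4,10],[0,0,0,-0.356,0.003,0.437,10],[0,0,0,-0.356,0.003,0.437,10],[0,0,0,-0.356,0.003,0.437,10]]}}

```text
t: 5.45
ee_pos: [429.2, -230.2, 93.4]
orientation: [2.42, 2.002, 0.001]
ft_force: [-0.1, -0.2, -2.4]
width: 21.5
grasp_force: 30.0
```

```bash
python3 - <<'E'
from h import *
o=ctrl.get_obs();print(o["ee_pos"])
ims=[grab(n,n+"2")[0] for n in("scene","side")]
c=[cv2.resize(ims[0][150:290,100:240],(400,400)),cv2.resize(ims[1][190:360,210:400],(400,400))]
cv2.imwrite("pics/shelf2.png",np.hstack(c)[:,:,::-1])
E
```

```text
[ 429.21982909 -230.20217677   93.35950315]
```

View pics/shelf2.png

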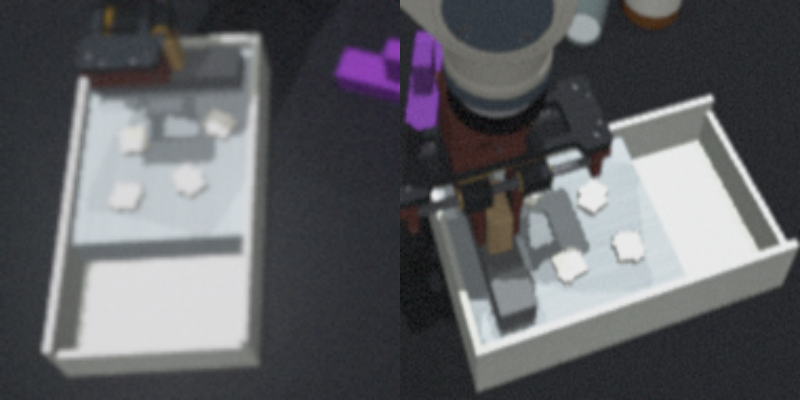

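The block hangs between the walls behind all shards (left panel: block (160,75); shards (130,137), (220,122), (125,195), (190,180)). Numeric check of the side clearance.

```bash
python3 - <<'E'
from fit import *
a=np.radians(-10.8);R=np.array([[np.cos(a),np.sin(a)],[-np.sin(a),np.cos(a)]])
for n in("scene2","side2"):
    c=np.load(n+".npz");X=c["X"];g=cv2.cvtColor(c["im"],cv2.COLOR_RGB2HSV).astype(int)
    L=(X[...,:2]-[492.2,-241.7])@R.T; z=X[...,2]
    m=(z>82)&(z<93)&(abs(L[...,0]+65)<22)&(abs(L[...,1])<80)&(g[...,1]<70)&(g[...,2]>40)
    print(n,m.sum(),np.percentile(L[m],[1,50,99],axis=0).round(1).T,np.median(z[m]).round(1))
    w=(z>62)&(z<70)&(abs(L[...,0]-60)<100)
    for s in(1,-1):
        v=w&(s*L[...,1]>70)&(s*L[...,1]<95); print(" wall",v.sum(),np.percentile(L[v][:,1],[2,50,98]).round(1))
    d=(z>44)&(z<53)&(abs(L[...,0]-50)<60)&(abs(L[...,1])<60)
    print(" deck end x",np.percentile(L[d][:,0],99).round(1),"deck z",np.median(z[d]).round(1))
E
```

```text
scene2 228 [[-78.1 -58.6 -44.4]
 [  9.7  44.2  70.9]] 85.8
 wall 172 [79.5 82.5 85.7]
 wall 189 [-84.2 -80.4 -77.3]
 deck end x 101.1 deck z 49.1
side2 559 [[-80.3 -64.  -46.8]
 [-71.2 -44.7  49. ]] 87.0
 wall 109 [75.8 78.5 83.9]
 wall 416 [-85.4 -82.6 -78.5]
 deck end x 99.8 deck z 50.2
```

Request:
{"method": "servo_tool", "body": {"rows": [[0,0,0,0,0,0.02,10],[0,0,0,0,0,0.04,10],[0,0,0,0,0,0.047,10],[0,0,0,0,0,0.047,10],[0,0,0,0,0,0.047,10]]}}

```text
t: 6.18
ee_pos: [428.5, -230.3, 83.3]
orientation: [2.421, 2.002, -0.0]
ft_force: [-0.1, -0.4, -1.7]
width: 21.9
grasp_force: 30.0
```

Request:
{"method": "servo_tool", "body": {"rows": [[0,0,0,0,0.03,0,10],[0,0,0,0,0.08,0,10],[0,0,0,0,0.13,0,10],[0,0,0,0,0.18,0,10],[0,0,0,0,0.23,0,10],[0,0,0,0,0.28,0,10],[0,0,0,0,0.33,0,10],[0,0,0,0,0.38,0,10],[0,0,0,0,0.43,0,10],[0,0,0,0,0.45,0,10]]}}

```text
t: 7.42
ee_pos: [517.7, -247.4, 83.3]
orientation: [2.421, 2.002, 0.0]
ft_force: [-0.1, -0.0, -1.9]
width: 22.0
grasp_force: 30.0
```

Request:
{"method": "servo_tool", "body": {"rows": [[0,0,0,0,0.04,0,10],[0,0,0,0,0.09,0,10],[0,0,0,0,0.14,0,10],[0,0,0,0,0.19,0,10],[0,0,0,0,0.24,0,10],[0,0,0,0,0.29,0,10],[0,0,0,0,0.34,0,10],[0,0,0,0,0.39,0,10],[0,0,0,0,0.42,0,10],[0,0,0,0,0.42,0,10]]}}

```text
t: 8.68
ee_pos: [599.8, -263.0, 83.2]
orientation: [2.421, 2.002, 0.0]
ft_force: [-0.3, -0.4, -2.8]
width: 21.8
grasp_force: 30.0
```

```bash
python3 - <<'E'
from h import *
ims=[grab(n,n+"3")[0] for n in("scene","side")]
c=[cv2.resize(ims[0][150:290,100:240],(400,400)),cv2.resize(ims[1][190:360,210:400],(400,400))]
cv2.imwrite("pics/shelf3.png",np.hstack(c)[:,:,::-1])
E
```

```text
(no output)
```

View pics/shelf3.png

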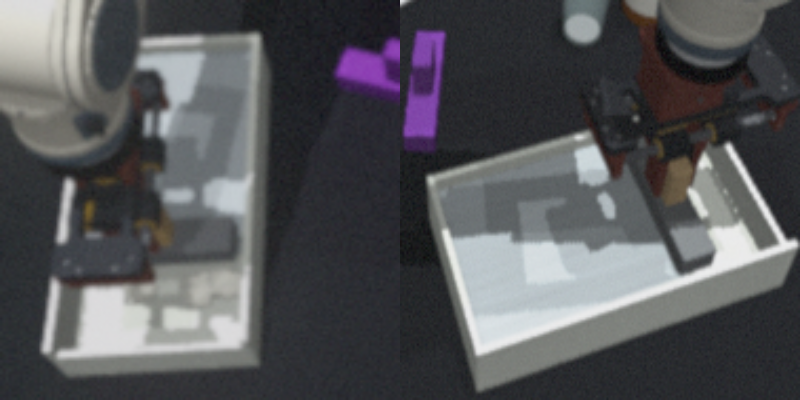

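Block reached the deck's end; shards show in the trough at left (210,285). The white patch at right (605,205) may be light or a shard; lift and measure.

Request:
{"method": "servo_tool", "body": {"rows": [[0,0,0,0,0,-0.1,10],[0,0,0,0,0,-0.3,10],[0,0,0,0,0,-0.5,10],[0,0,0,0.2,0,-0.5,10],[0,0,0,0.5,0,-0.5,10],[0,0,0,0.8,0,-0.5,10],[0,0,0,0.9,0,-0.5,10],[0,0,0,0.9,0,-0.5,10]]}}

```text
t: 9.78
ee_pos: [633.5, -85.1, 184.4]
orientation: [2.418, 2.004, 0.001]
ft_force: [0.3, -0.9, -2.8]
width: 21.7
grasp_force: 30.0
```

```bash
cat > sh.py <<'E'
from fit import *
import sys
t=sys.argv[1]
a=np.radians(-10.8);R=np.array([[np.cos(a),np.sin(a)],[-np.sin(a),np.cos(a)]])
for n in("scene","side"):
    im,X,ci=grab(n,n+t)
    g=cv2.cvtColor(im,cv2.COLOR_RGB2HSV).astype(int)
    L=(X[...,:2]-[492.2,-241.7])@R.T; z=X[...,2]
    for nm,x0,x1,z0,z1 in(("deck",-98,101,53.5,75),("trough",103,196,10,48)):
        m=((L[...,0]>x0)&(L[...,0]<x1)&(abs(L[...,1])<74)&(z>z0)&(z<z1)).astype(np.uint8)
        k,l,s,_=cv2.connectedComponentsWithStats(m)
        for i in range(1,k):
            if s[i,4]>8: print(n,nm,s[i,4],np.median(L[l==i],0).round(),np.median(z[l==i]).round(1),"px",s[i,:4])
s=np.load("scene%s.npz"%t)["im"];d=np.load("side%s.npz"%t)["im"]
c=[cv2.resize(s[150:290,100:240],(400,400)),cv2.resize(d[190:360,210:400],(400,400))]
cv2.imwrite(f"pics/shelf{t}.png",np.hstack(c)[:,:,::-1])
E
python3 sh.py 4
```

```text
scene trough 149 [123. -34.] 14.4 px [133 239  22  17]
scene trough 203 [136.  43.] 14.6 px [163 244  22  15]
side trough 249 [134.  37.] 15.2 px [323 257  22  22]
side trough 154 [128. -29.] 14.9 px [338 287  16  21]
```

View pics/shelf4.png

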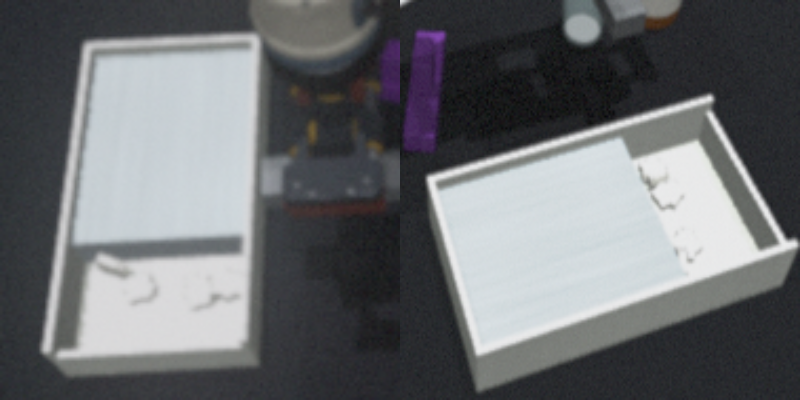

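All four shards are in the trough: left panel (110,265), (140,288), (200,292), (228,288), one leaning on the deck's edge; the deck is bare. Back to the rack.

Request:
{"method": "servo_tool", "body": {"rows": [[0,0,-0.05,0.13,-0.12,0,10],[0,0,-0.12,0.33,-0.3,0,10],[0,0,-0.19,0.53,-0.5,0,10],[0,0,-0.229,0.65,-0.6,0,10],[0,0,-0.229,0.65,-0.6,0,10],[0,0,-0.229,0.65,-0.6,0,10]]}}

```text
t: 10.62
ee_pos: [540.6, 62.7, 183.7]
orientation: [2.045, 2.384, 0.001]
ft_force: [-0.2, -0.3, -2.8]
width: 22.0
grasp_force: 30.0
```

Request:
{"method": "servo_tool", "body": {"rows": [[0,0,0,0.2,0.01,0,10],[0,0,0,0.45,0.02,0,10],[0,0,0,0.7,0.035,0,10],[0,0,0,0.783,0.035,0.1,10],[0,0,0,0.783,0.035,0.25,10],[0,0,0,0.783,0.035,0.4,10],[0,0,0,0.783,0.035,0.52,10],[0,0,0,0.783,0.035,0.567,10],[0,0,0,0.783,0.035,0.567,10]]}}

```text
t: 11.75
ee_pos: [522.6, 218.8, 69.1]
orientation: [-2.045, -2.384, 0.002]
ft_force: [1.2, -0.1, -2.0]
width: 21.6
grasp_force: 30.0
```

```bash
python3 - <<'E'
from fit import *
a=np.radians(8.8);R=np.array([[np.cos(a),np.sin(a)],[-np.sin(a),np.cos(a)]])
print(ctrl.get_obs()["ee_pos"])
for n in("scene","side","wrist"):
    im,X,ci=grab(n,n+"5"); g=cv2.cvtColor(im,cv2.COLOR_RGB2HSV).astype(int)
    L=(X[...,:2]-[523.6,218.7])@R.T; z=X[...,2]
    m=(z>57)&(z<72)&(abs(L[...,0])<30)&(abs(L[...,1])<90)&(g[...,1]<70)&(abs(L[...,1])>25)
    if m.sum()>5: print(n,"block",m.sum(),np.percentile(L[m],[1,50,99],axis=0).round(1).T,np.median(z[m]).round(1))
    m=(z>19)&(z<25)&(abs(L[...,0])<40)&(abs(L[...,1])<95)
    if m.sum()>5: print(n,"walls",m.sum(),np.percentile(L[m],[1,99],axis=0).round(1).T)
    m=(z>27)&(z<48)&(L[...,0]>22)&(L[...,0]<70)&(L[...,1]>20)&(L[...,1]<85)
    if m.sum()>5: print(n,"catch",m.sum(),np.percentile(L[m],[1,99],axis=0).round(1).T)
E
```

```text
[522.64288442 218.7968033   69.11492117]
scene block 183 [[-14.9   3.1  19.4]
 [-69.3 -47.8 -25.4]] 61.7
scene walls 126 [[-25.6  31. ]
 [-80.   80.6]]
scene catch 134 [[34.6 59.7]
 [28.2 76.2]]
side block 229 [[-17.7  -5.4  15.3]
 [-71.2 -40.2  67.4]] 63.5
side walls 154 [[-28.9  27.1]
 [-82.7  78.9]]
side catch 30 [[40.1 57. ]
 [26.  35.9]]
wrist block 7424 [[-17.1  -0.4  16. ]
 [-67.5  44.8  70.3]] 64.5
wrist walls 3265 [[-29.5  31. ]
 [ -6.8  80.9]]
wrist catch 3881 [[30.9 56.1]
 [28.7 76.7]]
```

Request:
{"method": "servo_tool", "body": {"rows": [[0,0,0,0,0,0.04,10],[0,0,0,0,0,0.08,10],[0,0,0,0,0,0.11,10],[0,0,0,0,0,0.13,10],[0,0,0,0,0,0.14,10],[0,0,0,0,0,0.145,10],[0,0,0,0,0,0.145,10]]}}

```text
t: 12.78
ee_pos: [522.7, 219.9, 40.9]
orientation: [2.043, 2.386, 0.0]
ft_force: [0.2, 0.3, -1.8]
width: 22.0
grasp_force: 30.0
```

Request:
{"method": "servo_tool", "body": {"rows": [[0,0,0,0,0,0.004,10],[0,0,0,0,0,0.004,10],[0,0,0,0,0,0.004,60],[0,0,0,0,0,0.004,60],[0,0,0,0,0,0.004,60],[0,0,0,0,0,0.004,60],[0,0,0,0,0,-0.1,60],[0,0,0,0,0,-0.3,60],[0,0,0,0,0,-0.55,60],[0,0,0,0,0,-0.55,60]]}}

```text
t: 14.02
ee_pos: [525.1, 220.9, 154.7]
orientation: [2.041, 2.384, 0.01]
ft_force: [0.3, -0.5, 0.3]
width: 60.0
grasp_force: 0.0
```

```bash
cat > rk.py <<'E'
from fit import *
import sys
t=sys.argv[1]
a=np.radians(8.8);R=np.array([[np.cos(a),np.sin(a)],[-np.sin(a),np.cos(a)]])
print(ctrl.get_obs()["ee_pos"])
for n in("scene","side","wrist"):
    im,X,ci=grab(n,n+t); g=cv2.cvtColor(im,cv2.COLOR_RGB2HSV).astype(int)
    L=(X[...,:2]-[523.6,218.7])@R.T; z=X[...,2]
    for nm,m in (("block",(z>30)&(z<39)&(abs(L[...,0])<22)&(abs(L[...,1])<90)&(g[...,1]<70)&(abs(L[...,1])>25)),
      ("handle",(z>76)&(z<84)&(abs(L[...,0])<30)&(abs(L[...,1])<40)&(g[...,1]>60)),
      ("knob",(z>85)&(z<96)&(L[...,0]>-70)&(L[...,0]<90)&(L[...,1]>30)&(L[...,1]<180)&(g[...,1]<70))):
        if m.sum()>5: print(n,nm,m.sum(),np.percentile(L[m],[1,50,99],axis=0).round(1).T,"z",np.percentile(z[m],[3,50,97]).round(1),"w",np.median(X[m],0).round(1))
s=np.load("scene%s.npz"%t)["im"];d=np.load("side%s.npz"%t)["im"]
c=[cv2.resize(s[130:220,285:385],(400,360)),cv2.resize(d[110:200,160:260],(400,360))]
cv2.imwrite(f"pics/rack{t}.png",np.hstack(c)[:,:,::-1])
E
python3 rk.py 6
```

```text
[525.13026098 220.86423068 154.71370177]
scene block 308 [[-13.5   4.1  19.7]
 [-67.5 -26.1  70.6]] z [30.4 33.2 36.3] w [527.4 193.3  33.2]
scene handle 93 [[ -8.3   2.9  13.9]
 [-17.3   1.2  19. ]] z [76.6 78.6 80.9] w [526.1 220.8  78.6]
scene knob 22 [[-27.  -15.3  -9.9]
 [148.  154.  159.7]] z [85.5 89.3 92.7] w [484.2 368.7  89.3]
side block 229 [[-17.8  -4.7  14.9]
 [-70.2 -36.5  68.2]] z [30.7 34.4 36.6] w [520.5 182.1  34.4]
side handle 81 [[-11.8  -1.3   8.8]
 [-22.1  -2.   19.6]] z [76.8 79.9 82. ] w [521.9 215.9  79.9]
side knob 23 [[-27.  -19.9 -12. ]
 [142.3 149.3 157.3]] z [86.3 88.9 91.7] w [480.9 363.9  88.9]
wrist block 3793 [[-17.9  -1.   15.4]
 [-66.7  35.   70.8]] z [33.  34.4 35.8] w [520.4 253.3  34.4]
wrist handle 1571 [[-11.7  -1.6   9.1]
 [-17.4   2.4  20.8]] z [78.3 80.3 81.6] w [521.9 220.9  80.3]
```

```bash
cat > arc.py <<'E'
from h import *
from scipy.spatial.transform import Rotation as Ro
O=np.array([523.6,218.7]);a=np.radians(8.8)
def pose(th,z,r=110):
    w=a+th; h=O+np.array([[np.cos(a),-np.sin(a)],[np.sin(a),np.cos(a)]])@[-45,45]
    return np.r_[h+r*np.array([np.cos(w),np.sin(w)]),z], w-np.pi/2   # closing-axis (tool y) world angle
def rows(start,ths,zs):   # start=(p,yaw) commanded
    p0,y0=start; tx=np.array([-np.sin(y0),np.cos(y0)]);ty=np.array([np.cos(y0),np.sin(y0)])
    for t,z in zip(ths,zs):
        p,y=pose(t,z); d=p-p0
        print("th %.2f"%t,np.round([-(y-y0)/1.5,d[:2]@tx/200,d[:2]@ty/200,-d[2]/200],3), p.round(1))
def now():
    o=ctrl.get_obs(); T=Ro.from_rotvec(o["orientation"]).as_matrix()
    return o["ee_pos"],np.arctan2(T[1,1],T[0,1])
E
python3 - <<'E'
from arc import *
s=now();print(s)
rows(s,[1.33,1.33],[150,60])
for k in ([1.15,1.0,.85,.7,.55,.4,.3,.25],[.15,.10,.05,0,-.03,-.06,-.08]): 
    st=pose(1.33,60) if k[0]>1 else pose(.25,60)
    rows(st,k,[60]*9)
E
```

```text
(array([522.02813523, 219.59936604, 150.19717611]), np.float64(0.15444929461824572))
th 1.33 [ 0.161  0.754 -0.086  0.001] [481.8 365.9 150. ]
th 1.33 [ 0.161  0.754 -0.086  0.451] [481.8 365.9  60. ]
th 1.15 [ 0.12  -0.009  0.098 -0.   ] [501.3 362.4  60. ]
th 1.00 [ 0.22  -0.03   0.178 -0.   ] [516.8 356.9  60. ]
th 0.85 [ 0.32  -0.062  0.254 -0.   ] [531.3 349.1  60. ]
th 0.70 [ 0.42  -0.106  0.324 -0.   ] [544.5 339.2  60. ]
th 0.55 [ 0.52  -0.159  0.387 -0.   ] [556.1 327.5  60. ]
th 0.40 [ 0.62  -0.221  0.441 -0.   ] [565.8 314.1  60. ]
th 0.30 [ 0.687 -0.267  0.472 -0.   ] [571.1 304.5  60. ]
th 0.25 [ 0.72  -0.291  0.485 -0.   ] [573.4 299.5  60. ]
th 0.15 [ 0.067 -0.003  0.055 -0.   ] [577.2 289.2  60. ]
th 0.10 [ 0.1   -0.006  0.082 -0.   ] [578.7 283.9  60. ]
th 0.05 [ 0.133 -0.011  0.109 -0.   ] [580.  278.5  60. ]
th 0.00 [ 0.167 -0.017  0.136 -0.   ] [581.  273.1  60. ]
th -0.03 [ 0.187 -0.021  0.152 -0.   ] [581.4 269.8  60. ]
th -0.06 [ 0.207 -0.026  0.168 -0.   ] [581.8 266.6  60. ]
th -0.08 [ 0.22  -0.03   0.178 -0.   ] [581.9 264.4  60. ]
```

Request:
{"method": "servo_tool", "body": {"rows": [[0,0,0.05,0.25,-0.03,0,50],[0,0,0.1,0.5,-0.06,0,50],[0,0,0.161,0.754,-0.086,0,50],[0,0,0.161,0.754,-0.086,0,50],[0,0,0.161,0.754,-0.086,0.1,50],[0,0,0.161,0.754,-0.086,0.25,50],[0,0,0.161,0.754,-0.086,0.4,50],[0,0,0.161,0.754,-0.086,0.451,50],[0,0,0.161,0.754,-0.086,0.451,34],[0,0,0.161,0.754,-0.086,0.451,34]]}}

```text
t: 15.42
ee_pos: [483.0, 366.4, 61.5]
orientation: [2.316, 2.123, 0.002]
ft_force: [0.1, 0.9, 0.2]
width: 34.9
grasp_force: 0.0
```

```bash
python3 rk.py 7; python3 -c "
from arc import *
o=ctrl.get_obs();print(o['ee_pos'],o['ft_force'],o['width'],now()[1],pose(1.33,60))"
```

```text
[483.04171837 366.35088412  61.49219232]
scene block 300 [[-14.9   3.8  19.2]
 [-67.8 -27.4  70.2]] z [30.3 33.4 36.7] w [527.2 191.8  33.4]
scene handle 97 [[ -9.3   3.5  13.5]
 [-17.9   1.5  19.8]] z [76.2 79.  81.7] w [527.4 220.5  79. ]
scene knob 8 [[-43.5 -15.8   1.1]
 [135.5 146.5 148.4]] z [86.3 88.6 92.8] w [485.5 360.1  88.6]
side block 239 [[-18.7  -4.6  15.3]
 [-70.2 -36.4  69. ]] z [30.7 34.2 36.7] w [521.1 182.7  34.2]
side handle 84 [[-11.9  -2.    9.5]
 [-19.1  -1.7  19.8]] z [76.5 79.7 82.3] w [522.2 217.   79.7]
side knob 34 [[-45.4 -19.2   1.4]
 [140.5 148.1 161.3]] z [85.3 89.8 94.6] w [482.5 361.8  89.8]
wrist block 762 [[-17.9 -10.6  -3.7]
 [ 44.6  59.9  71.7]] z [31.8 34.3 35.5] w [504.  276.3  34.3]
wrist knob 1590 [[-36.2 -19.1   1.9]
 [141.7 153.8 165.5]] z [85.9 90.2 94.5] w [481.3 367.7  90.2]
[483.00762425 366.58023104  61.73329972] [0.27277249 0.65702236 0.07494406] 33.99818468260025 -0.0869441738535497 (array([481.82601453, 365.86789783,  60.        ]), np.float64(-0.0872073526193955))
```

View pics/rack7.png

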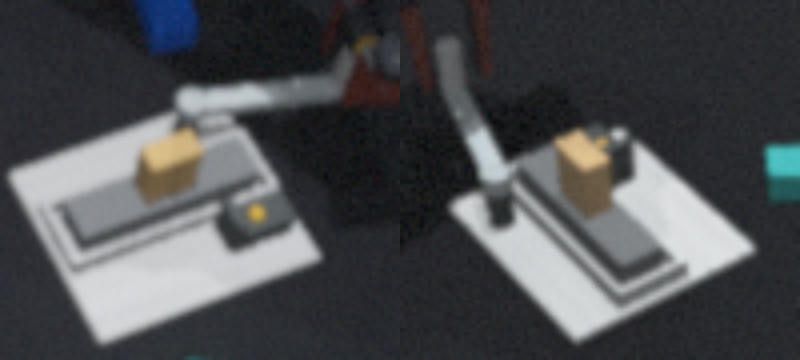

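The knob (right panel (448,50)) stands between the fingers, and the scraper lies in its pocket. Swinging the bar.

Request:
{"method": "servo_tool", "body": {"rows": [[0,0,0.06,-0.003,0.05,0,34],[0,0,0.12,-0.009,0.098,0,34],[0,0,0.22,-0.03,0.178,0,34],[0,0,0.32,-0.062,0.254,0,34],[0,0,0.42,-0.106,0.324,0,34],[0,0,0.52,-0.159,0.387,0,34],[0,0,0.62,-0.221,0.441,0,34],[0,0,0.687,-0.267,0.472,0,34],[0,0,0.72,-0.291,0.485,0,34],[0,0,0.72,-0.291,0.485,0,34]]}}

```text
t: 16.82
ee_pos: [574.4, 299.7, 61.3]
orientation: [-3.078, -0.63, -0.001]
ft_force: [-0.3, 0.4, 0.8]
width: 33.8
grasp_force: 0.0
```

Request:
{"method": "servo_tool", "body": {"rows": [[0,0,0.033,-0.001,0.028,0,34],[0,0,0.067,-0.003,0.055,0,34],[0,0,0.1,-0.006,0.082,0,34],[0,0,0.133,-0.011,0.109,0,34],[0,0,0.15,-0.014,0.123,0,34],[0,0,0.167,-0.017,0.136,0,34],[0,0,0.167,-0.017,0.136,0,34]]}}

```text
t: 17.7
ee_pos: [581.5, 273.9, 61.1]
orientation: [-3.132, -0.243, -0.001]
ft_force: [-0.0, 0.6, 0.1]
width: 34.2
grasp_force: 0.2
```

Request:
{"method": "servo_tool", "body": {"rows": [[0,0,0,0,0.01,0,34],[0,0,0,0,0.02,0,34],[0,0,0,0,0.03,0,34],[0,0,0,0,0.037,0,34],[0,0,0,0,0.037,0,34]]}}

```text
t: 18.32
ee_pos: [582.7, 266.0, 60.6]
orientation: [3.132, 0.24, -0.0]
ft_force: [0.3, 1.7, 0.8]
width: 34.2
grasp_force: 0.8
```

```bash
python3 rk.py 8|grep -v block; python3 -c "
from arc import *
o=ctrl.get_obs();print(o['ee_pos'],o['ft_force'],o['width'],pose(0,60))"
```

```text
[582.71775272 265.99906133  60.63253253]
 [-68.  -48.2 -26.2]] z [30.3 33.4 36.4] w [533.7 171.9  33.4]
scene handle 11 [[ -5.7   0.4   9.5]
 [-19.2 -16.4 -11.8]] z [76.2 77.9 80.3] w [526.2 202.7  77.9]
scene knob 7 [[70.1 73.6 75.1]
 [44.7 54.7 55.7]] z [86.5 89.5 95.1] w [587.9 284.   89.5]
 [-72.  -44.9  44.3]] z [31.7 34.2 36.6] w [525.8 174.   34.2]
side handle 75 [[-12.6  -2.2   8.7]
 [-20.3  -3.9  19.6]] z [76.5 79.7 82.3] w [521.4 213.4  79.7]
side knob 36 [[54.4 60.8 74.1]
 [35.2 50.4 64. ]] z [85.8 90.3 95.7] w [577.6 278.3  90.3]
 [ 25.5  56.   70. ]] z [33.4 34.5 35.5] w [505.2 272.4  34.5]
wrist handle 325 [[ 4.5  8.4 11. ]
 [ 8.  14.7 21.2]] z [76.4 79.3 81. ] w [529.6 234.5  79.3]
wrist knob 1452 [[56.1 65.8 75.1]
 [36.9 46.  55.3]] z [86.  90.2 93.4] w [581.6 274.1  90.2]
[582.6920621  266.01727937  60.64088491] [1.35960763 0.57787333 1.20985204] 33.662927725563705 (array([580.95048216, 273.11435652,  60.        ]), np.float64(-1.4172073526193956))
```

Request:
{"method": "servo_tool", "body": {"rows": [[0,0,0,0,0.005,0,34],[0,0,0,0,0.01,0,34],[0,0,0,0,0.01,0,34],[0,0,0,0,0.01,0,34]]}}

```text
t: 18.98
ee_pos: [582.8, 265.7, 60.6]
orientation: [-3.13, -0.24, -0.0]
ft_force: [-0.5, 9.1, -1.3]
width: 34.4
grasp_force: 4.6
```

Firm stop (9 N, no more travel): home. Back off, lift, and look.

Request:
{"method": "servo_tool", "body": {"rows": [[0,0,0,0,-0.022,0,34],[0,0,0,0,-0.04,0,50],[0,0,0,0,-0.04,0,50],[0,0,0,0,-0.04,-0.1,50],[0,0,0,0,-0.04,-0.3,50],[0,0,0,0,-0.04,-0.55,50],[0,0,0,0,-0.04,-0.9,50],[0,0,0,-0.6,-0.04,-0.9,50],[0,0,0,-0.9,-0.04,-0.9,50],[0,0,0,-0.9,-0.04,-0.9,50]]}}

```text
t: 20.23
ee_pos: [402.0, 243.9, 242.1]
orientation: [-3.132, -0.24, -0.002]
ft_force: [0.3, -0.5, 0.1]
width: 50.2
grasp_force: 0.0
```

```bash
python3 rk.py 9; python3 sh.py 9; python3 - <<'E'
import cv2,numpy as np
from fit import *
a=cv2.imread("pics/scene9.png");b=cv2.imread("pics/side9.png")
cv2.imwrite("pics/final.png",np.hstack([cv2.resize(a[120:300,100:400],(400,240)),cv2.resize(b[100:350,150:400],(400,400))[:240]]))
for n in("scene","side"):
    c=np.load(n+"9.npz");X=c["X"]
    print(n,"beaker",rect(X[sel(c,(600,-120),(720,60),76,92)]),"bottle",rect(X[sel(c,(690,-120),(850,60),145,170)]))
E
```

```text
[402.00831414 243.91289424 242.09653327]
scene block 224 [[-14.9   4.   19. ]
 [-67.4 -38.4  70.3]] z [30.4 33.2 36.3] w [530.1 180.5  33.2]
scene handle 94 [[ -7.5   3.2  12.7]
 [-17.    1.8  19.8]] z [76.3 79.3 81.5] w [527.  221.   79.3]
scene knob 34 [[58.6 66.9 74.2]
 [37.9 44.7 52.9]] z [85.4 88.8 91.4] w [583.3 272.7  88.8]
side block 176 [[-18.1  -4.2  15.9]
 [-71.1 -45.5  44.2]] z [30.9 34.2 36.6] w [526.6 173.2  34.2]
side handle 78 [[-12.   -2.1   8.2]
 [-20.   -2.9  18.5]] z [77.  80.  83.2] w [522.1 215.7  80. ]
side knob 26 [[55.5 62.7 72.9]
 [34.  42.9 50.3]] z [85.4 89.1 91.8] w [579.1 270.7  89.1]
wrist block 2342 [[-18.   -2.   14.7]
 [-67.7 -32.1  70.6]] z [32.7 34.4 36. ] w [522.7 186.7  34.4]
wrist handle 1095 [[-12.   -1.2   9.7]
 [-17.4   1.8  20.5]] z [78.  80.2 81.8] w [522.  220.2  80.2]
scene trough 149 [123. -34.] 14.4 px [133 239  21  18]
scene trough 204 [136.  43.] 14.6 px [163 244  22  14]
side trough 251 [134.  37.] 15.3 px [323 257  22  22]
side trough 154 [128. -30.] 14.7 px [338 287  16  21]
scene beaker [676.6 -10.1  56.3  57.6  76.7] bottle [771.2 -20.7  30.4  32.1  76.4]
side beaker [673.8 -12.6  59.2  57.8  74.3] bottle [768.5 -24.   31.4  31.2  79.8]
```

View pics/rack9.png

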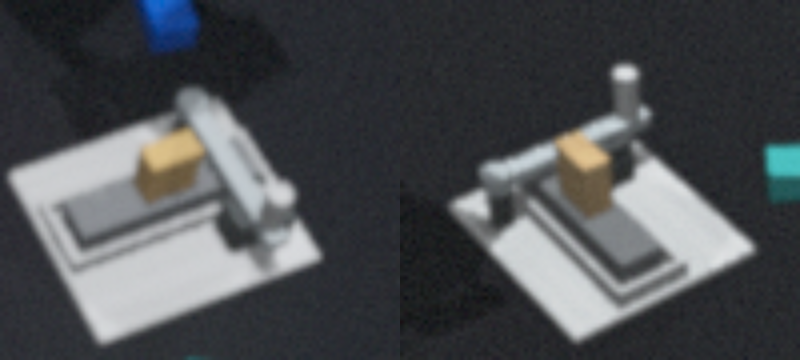

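The bar lies across the block, its knob at (280,200) left and (625,95) right, measured at rack y ≈ 44–45 (home). Shards, beaker and bottle are unmoved, and the robot touches nothing.

```bash
python3 -c "
from workcell import ctrl
print(ctrl.close_job())"
```

```text
the job is handed in; nothing more can be done
None
```

All four shards are swept into the catch trough, the scraper lies flat in its rack pocket with the keeper bar home on its stop, the beaker and bottle are where they stood, and the job was handed in after about 21 s of robot time.

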